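Eject a well plate and slide it squarely onto the pile

ROBOT

A 6-joint arm with a two-finger parallel gripper is mounted at the origin on a cart in front of the work surface, level with it; the furniture and walls round the work are solid. World frame = base frame: x ahead of the robot, y to its left, z up, the work surface at z = 0. Lengths are in m, angles in rad, forces in N, time in s.
With the tool pointing down it reaches from about 0.3 to 0.775 m from the base axis. Payload 14.6 kg.
Tool frame: the origin (TCP) lies at the centre of the arm's flange, where the gripper is bolted on; the fingertips stand 199 mm ahead of it and the grasp point (between the pads) lies 180 mm ahead of it; z points along the fingers, y is the line along which they close (so a half turn about z gives the same grasp; the last joint's range is limited). The gripper opens to 94 mm and grips with 3 to 60 N. Pads are 16 mm wide; open, the fingers measure 119 mm over their backs; the gripper's body (75 mm by 177 mm) begins 78 mm behind the grasp point.
Start: joints at [-1.196, 0.3, 1.521, -0, 1.321, -0.067], TCP at [0.235, -0.497, 0.405] pointing down, gripper open.
Joint ranges: [-3.03, 3.03], [-0.79, 2.21], [0.23, 2.52], [-1.04, 4.18], [0, 3.07], [-2.55, 2.55]. Speed limits (rad/s): [2.22, 2.22, 2.57, 3.14, 3.14, 3.14].

INTERFACE

Orientations are given as [roll, pitch, yaw] about the fixed x, y, z axes, in that order (R = Rz(yaw) Ry(pitch) Rx(roll)).
In Python, from station import ctrl gives the robot as it stands. The module is installed in compiled form; this text tells all that it offers.
- The arm moves only by the tool servo_tool, never from a script. Its argument "motion" is a list of rows, each a list of 5 numbers: the closure, from 0 (fully open) to 1 (shut), then the shift along the world's x, y, z in cm, then the turn about the world's z in degrees. A call has 1 to 20 rows; each row is the pose to reach, as a shift and turn from the pose commanded when the call began; what a row does not reach only later rows make up. A row lasts 1/8 s, in which the tool goes at most 62.5 mm and 10.7 degrees, less where a joint would pass 70% of its speed; a pose out of reach is approached as far as the arm can. A call with a gripper value outside its range is refused whole. The fingers move at their own pace and stop on an object; "squeeze" is the grip in N (left out, the last holds). Time passes only in rows, so rows that repeat a pose let the fingers close. It gives the time, the measured TCP pose, the force, the opening and the grip force at its end, in the units of the state.
- ctrl.get_obs(): the state, without advancing time (a new reading comes with each control period).
- ctrl.camera(name): name is "side" or "top"; returns a dict with "image" (420x560x3 uint8, red, green, blue), "fx", "fy", "cx", "cy" (pixels), "camera_from_world" (4x4, takes a point from world to camera coordinates). Camera axes: x right, y up, looking along -z (the intrinsics and any distortion apply to the point x, -y, -z); pixel columns grow to the right and rows downward; lengths in m; the calibration is good to about 2 mm. A picture is of the moment at which its call begins. There is no depth.
- ctrl.hand_in(): hands the job in; it is judged then, once.
The state is a dict: "time_s": time; "qpos": joint angles; "joint_vel": joint speeds; "tau": joint torques, N m; "ee_pos": TCP position; "eef_rot": TCP orientation; "force": force on the tool from outside, world axes, zero at the start; "moment": the same for the moment, N m; "grip_width": finger opening in m; "grip_force": force on a finger pad.
Only numpy, scipy, OpenCV 4.12 (cv2) and the standard library are available. Lean on these libraries where they do the work, as an engineer would, in place of code of your own. Each camera call takes 0.05 s, during which the arm holds its last target. There are 200 camera calls.

TASK

Press the eject lever on the front of the heating block fully down, so that the plate in its pocket is raised clear of the rim. Then slide that plate across onto the pile of two plates on the stand beside it and square it up: flush with the plates below, up against the end stop and the side fence. Keep the plates level and leave the jar, the beaker and the timer where they stand.

Things in the scene. Friction and masses are not known exactly. Their poses are not given: they have to be found in the camera images.
- block: (All sizes here in mm.) Fixed dark steel heating block, 150 (x) x 106 (y) x 62 high, origin at the centre of its underside. Its -x side is the front, with the lever; +y is next to the stand. The pocket in its top is 132 x 90, 20 deep; its walls are 9 (front, back) and 8 (sides) thick.
- lever (a joint): Eject lever on the block's front, hinged about the block's y axis, pivot at block x = -84, z = 50. 0 = up (paddle rises 0.2 rad outward), 0.5 = fully down (0.3 rad below level, its end about 29 above the worktop). It lifts the plate 48 mm per rad on a 90 x 50 steel pad: at 0.5 the plate's underside is 4 mm above the rim. It stays where left; pressing the paddle takes 6 to 10 N.
- lever_paddle (a point): Middle of the upper face of the grey ribbed lever paddle, 48 from the pivot; the paddle is 34 long (away from the block) x 44 wide. It moves with the lever.
- plate: The plate to be moved: a white 24-well plate, a flat rigid rectangular slab 128 (along its x) x 86 (along its y) x 24 high, 0.16 kg, too wide to grip; origin at the centre of its underside, z up. It starts in the pocket, its underside 42 above the block's, its top 4 above the rim, its axes along the block's.
- pile_upper: The upper plate of the pile: a white 24-well plate, a flat rigid rectangular slab 128 (along its x) x 86 (along its y) x 24 high, 0.16 kg, too wide to grip; origin at the centre of its underside, z up. It lies squarely on the lower one, 2 mm lower than the rim of the block.
- pile_lower: The lower plate of the pile: a white 24-well plate, a flat rigid rectangular slab 128 (along its x) x 86 (along its y) x 24 high, 0.16 kg, too wide to grip; origin at the centre of its underside, z up. It lies on the stand.
- stand: Fixed grey stacking stand, axes as the block's, base 12 high. Origin under the middle of where the pile belongs, 98 to 101 in the block's +y and 18 to 34 in its +x from the block's origin (so the pile is offset from the pocket). The plates' x lies along the stand's x. Walls at its +y side (end stop) and +x side (side fence); -x and -y sides are open.
- pocket_rim (a point): Centre of the pocket at the height of its rim, 62 above the block's underside.
- end_stop (a point): On the inner face of the end stop, 44 from the stand's origin in +y, 84 up (the top of the third plate). The wall is 110 long, 8 thick, 92 high. A plate against it is within about 1 mm of its proper place.
- side_fence (a point): On the inner face of the side fence, 65 from the stand's origin in +x, 84 up. The wall is 90 long, 8 thick, 92 high. A plate against it is within about 1 mm of its proper place.
- salt_jar: Bystander: white jar with a red cap, 64 across, 119 high, origin at the centre of its underside; behind the block.
- beaker: Bystander: clear beaker 60 x 55 x 74 high, origin at the centre of its underside; beyond the end stop.
- timer: Bystander: flat white timer 62 x 65 x 18 high, origin at the centre of its underside; on the block's -y side.
Mind the look-alikes: they are no part of the job. What is shaped like the plate but red is not meant.

How it is judged:
On the way, in this order (a step that is already met when the one before it is completed fails the run):
1. the lever is pressed down and the plate is raised clear of the rim (value of joint lever above 0.44 rad and z of plate in the frame of block above 0.063 m and y of plate in the frame of block below 0.02 m), for 0.2 s.
2. the plate lies on the pile, at the end stop (y of plate in the frame of stand between -0.006 and 0.006 m and z of plate in the frame of stand between 0.056 and 0.064 m), for 0.1 s.
At the end, for the whole second after the job is handed in: All three plates lie level in one pile on the stand, each within 5 mm and 0.05 rad of its square place at the end stop and side fence, the moved plate on top within 4 mm of the one below, at rest (x of plate in the frame of stand between -0.005 and 0.005 m and y of plate in the frame of stand between -0.005 and 0.005 m and angle between the x axis of each of plate, pile_upper, pile_lower and the x axis of stand, either way round below 0.05 rad and x of pile_upper in the frame of stand between -0.005 and 0.005 m and y of pile_upper in the frame of stand between -0.005 and 0.005 m and x of pile_lower in the frame of stand between -0.005 and 0.005 m and y of pile_lower in the frame of stand between -0.005 and 0.005 m and x of plate in the frame of pile_upper between -0.004 and 0.004 m and y of plate in the frame of pile_upper between -0.004 and 0.004 m and z of plate in the frame of pile_upper between 0.021 and 0.027 m and z of pile_upper in the frame of pile_lower between 0.021 and 0.027 m and angle between plate's own z axis and vertical below 0.04 rad and linear speed of plate below 0.01 m/s and angular speed of plate below 0.05 rad/s); the robot touches nothing.
It fails at once if the moved plate tips more than 0.3 rad (angle between plate's own z axis and vertical above 0.3 rad).
It fails at once if a plate of the pile tips more than 0.3 rad (angle between any of pile_upper, pile_lower's own z axis and vertical above 0.3 rad).
It fails at once if a bystander is shifted more than 20 mm (distance of any of salt_jar, beaker, timer from where it was at the start of the episode above 0.02 m).
It also fails if it takes over 58 s, if anything falls off the work surface, if the arm or the gripper's body presses on something with over 40 N, if the wrist force passes 120 N, or if a joint passes its speed limit or range.

## Working session

There is one attempt and no reset: what is moved stays moved. The work goes in short steps, Python scripts to look and compute and a tool call to move; the robot and the scene stay as the last step left them, time stands still between calls to the robot, and variables do not carry over. Pictures are saved under pics/ and viewed, at most 10 in all, crops included, and the job is handed in when it is done.

Besides the shell and the picture viewer there is one more tool, called after "Call:" by a JSON object that holds its "fn" and its "kwargs", one argument or row to a line. servo_tool: Moves the arm, as the interface text tells. Its arguments: {"type":"object","properties":{"motion":{"type":"array","items":{"type":"array","items":{"type":"number"}}},"squeeze":{"type":"number"}},"required":["motion"]}

```bash
mkdir -p pics
python3 - <<'E'
from station import ctrl
import cv2,numpy as np
for n in("side","top"):
    c=ctrl.camera(n); cv2.imwrite(f"pics/{n}0.png",c["image"][:,:,::-1])
    np.savez(f"{n}0.npz",**{k:np.array(v) for k,v in c.items()})
    print(n,c.keys(),c["fx"],c["fy"],c["cx"],c["cy"]);print(np.round(c["camera_from_world"],4).tolist())
print(ctrl.get_obs())
E
```

```text
side dict_keys(['image', 'fx', 'fy', 'cx', 'cy', 'camera_from_world']) 411.82258824865477 411.82258824865477 285.9593057431358 206.13870121055982
[[-0.8375, -0.5464, 0.002, 0.4556], [0.2128, -0.3228, 0.9223, -0.2003], [-0.5032, 0.7729, 0.3866, -0.8074], [0.0, 0.0, 0.0, 1.0]]
top dict_keys(['image', 'fx', 'fy', 'cx', 'cy', 'camera_from_world']) 462.9043907094802 462.9043907094802 278.94813670531335 208.3036263557585
[[-0.0013, -0.9996, 0.0294, -0.0761], [0.9937, 0.002, 0.1122, -0.5581], [-0.1122, 0.0294, 0.9933, -1.1562], [0.0, 0.0, 0.0, 1.0]]
{'time_s': 0.1, 'qpos': array([-1.19557938e+00,  3.00393824e-01,  1.52153892e+00,  9.04026243e-06,
        1.32069323e+00, -6.66079031e-02]), 'joint_vel': array([ 6.10262706e-05, -1.30824148e-03, -6.65094445e-05, -1.66972172e-04,
        1.55878733e-03, -6.64133957e-05]), 'tau': array([ 2.58286382e-03, -5.32644331e+01, -3.53281045e+01,  7.10105198e-02,
        2.34826683e-02, -8.96030429e-05]), 'ee_pos': array([ 0.2351548 , -0.49715349,  0.40414645]), 'eef_rot': array([-3.14056221e+00, -7.75137429e-05,  4.41822566e-01]), 'force': array([ 0.20942478,  0.44478698, -0.39108155]), 'moment': array([0.01236283, 0.01875631, 0.01869443]), 'grip_force': 0.0, 'grip_width': 0.0932740528617364}
```

View pics/side0.png

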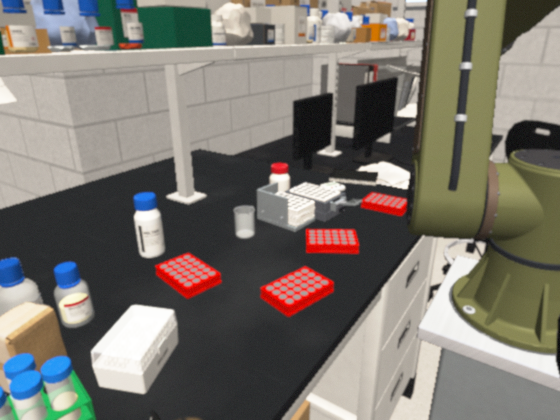

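View pics/top0.png

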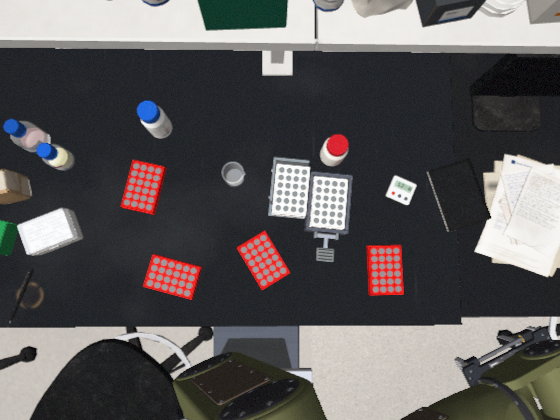

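The top view shows two white plates: one in the dark block at about (329,203), with the lever paddle at (325,254), and one on the grey stand at (291,188), which is the pile. There are four red look-alike plates at (143,187), (172,277), (264,260) and (385,270). The bystanders are the jar at (335,150), the beaker at (233,174) and the timer at (401,190). I choose the white plate at (329,203) and will check it in a crop.

Run:
```python
import cv2
a=cv2.imread("pics/top0.png")[145:270,250:375]; cv2.imwrite("pics/topc.png",cv2.resize(a,None,fx=4.8,fy=4.8,interpolation=cv2.INTER_CUBIC))
a=cv2.imread("pics/side0.png")[150:240,240:370]; cv2.imwrite("pics/sidec.png",cv2.resize(a,None,fx=6,fy=6,interpolation=cv2.INTER_CUBIC))
```

```text
(no output)
```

View pics/topc.png

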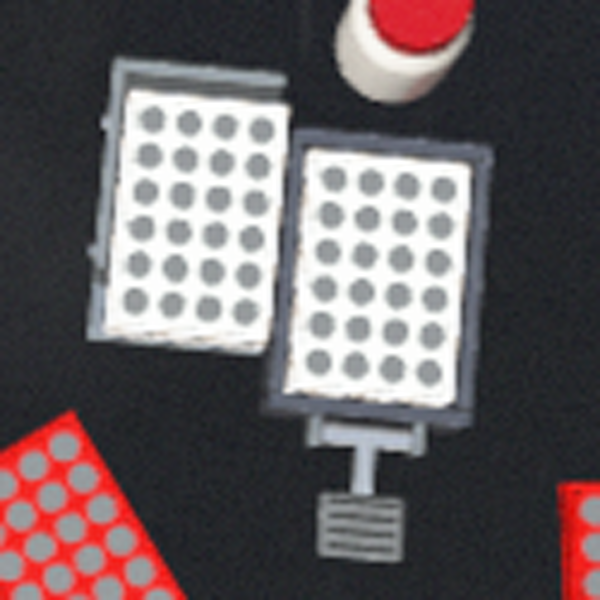

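View pics/sidec.png

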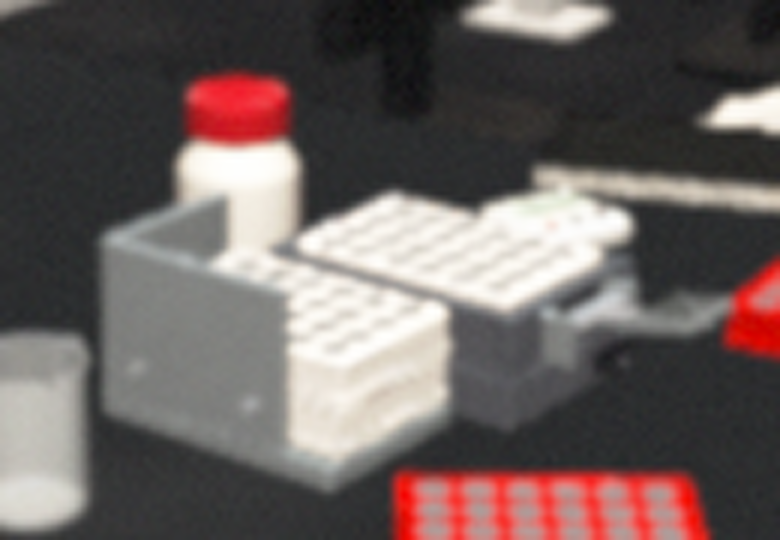

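The crops confirm it. In the top crop the white plate in the dark block has corners (306,150), (472,163), (455,405), (285,392), and the ribbed paddle spans (322,492)–(403,562). The pile top has corners (127,92), (290,104), (268,345), (105,332), with the fence at the top and the end stop at the left. In the side crop the plate corners are (395,190), (298,243), (505,308), (605,255).

```bash
cat > h.py <<'E'
import numpy as np
from scipy.optimize import least_squares
C={n:dict(np.load(f"{n}0.npz")) for n in("side","top")}
def proj(n,P):
    c=C[n]; p=np.atleast_2d(P)@c["camera_from_world"][:3,:3].T+c["camera_from_world"][:3,3]
    return np.c_[c["cx"]+c["fx"]*p[:,0]/-p[:,2], c["cy"]-c["fy"]*p[:,1]/-p[:,2]]
def top(u): return (np.array(u,float)+.5)/4.8-.5+[250,145]
def side(u): return (np.array(u,float)+.5)/6-.5+[240,150]
def rect(q,w,h):
    x,y,z,t=q; l=np.array([[w,h],[w,-h],[-w,-h],[-w,h]])/2
    R=np.array([[np.cos(t),-np.sin(t)],[np.sin(t),np.cos(t)]])
    return np.c_[l@R.T+[x,y],np.full(4,z)]
E
python3 - <<'E'
from h import *
T=top([(306,150),(472,163),(455,405),(285,392)]); S=side([(298,243),(395,190),(605,255),(505,308)])
f=lambda q:np.r_[proj("top",rect(q,.128,.086))-T,proj("side",rect(q,.128,.086))-S].ravel()
r=least_squares(f,[.5,-.15,.066,0]);print("plate",r.x,np.round(r.fun,1))
g=lambda q:(proj("top",rect([q[0],q[1],.066,q[2]],.128,.086))-T).ravel()
r=least_squares(g,[.5,-.15,0]);print("plate top only",r.x,np.round(r.fun,1))
W=top([(335,180),(444,188),(429,372),(319,362)])
r=least_squares(lambda q:(proj("top",rect([q[0],q[1],.066,q[2]],q[3],q[4]))-W).ravel(),[.5,-.15,0,.1,.06]);print("wells",r.x,np.round(r.fun,1))
W=top([(153,120),(262,130),(245,311),(135,301)])
r=least_squares(lambda q:(proj("top",rect([q[0],q[1],.060,q[2]],q[3],q[4]))-W).ravel(),[.5,-.15,0,.1,.06]);print("pilewells",r.x,np.round(r.fun,1))
B=top([(297,130),(493,147),(470,425),(263,410)])
r=least_squares(lambda q:(proj("top",rect([q[0],q[1],.062,q[2]],.15,.106))-B).ravel(),[.5,-.15,0]);print("block",r.x,np.round(r.fun,1))
P=top([(127,92),(290,104),(268,345),(105,332)])
r=least_squares(lambda q:(proj("top",rect([q[0],q[1],.06,q[2]],.128,.086))-P).ravel(),[.5,-.1,0]);print("pile",r.x,np.round(r.fun,1))
# paddle: top px centre (361,527) ; side centre approx (690,312)
D=np.r_[top((361,527)),side((690,312))]
r=least_squares(lambda p:np.r_[proj("top",p)[0],proj("side",p)[0]]-D,[.4,-.15,.06]);print("paddle",r.x,r.fun)
E
```

```text
plate [ 0.57114208 -0.19931057  0.06475425 -0.09353414] [ 0.2 -0.7 -0.6 -0.1 -0.9 -0.2  0.3 -0.7 -0.2  0.   0.6  1.4  0.7 -0.4
  1.2 -0.8]
plate top only [ 0.56984844 -0.19971723 -0.08638842] [ 0.2 -0.2 -0.5  0.1 -0.4  0.2  0.7 -0.1]
wells [ 0.57073784 -0.20088265 -0.09302229  0.09681526  0.05750616] [-0.1 -0.3 -0.1  0.2  0.1  0.   0.1 -0. ]
pilewells [ 0.60303511 -0.10565469 -0.09679993  0.09664621  0.05779788] [-0.  -0.1 -0.1  0.1  0.   0.1  0.1 -0.1]
block [ 0.57025299 -0.20095665 -0.10230795] [-0.7 -0.8  0.   0.1 -0.2  1.   0.8 -0.3]
pile [ 0.60174093 -0.10501967 -0.08823074] [-0.1 -0.3 -0.3  0.3  0.3  0.1  0.1 -0.2]
paddle [ 0.43933014 -0.1888853   0.06351536] [ 0.09038471  0.20135099 -0.24720202 -0.00674148]
```

Call:
{"fn": "servo_tool", "kwargs": {
  "motion": [
    [1,5,7.7,0,-8],
    [1,10,15.4,0,-16],
    [1,15,23,0,-24],
    [1,20.2,30.9,0,-30.8],
    [1,20.2,30.9,0,-30.8],
    [1,20.2,30.9,0,-30.8],
    [1,20.2,30.9,0,-30.8],
    [1,20.2,30.9,-5,-30.8],
    [1,20.2,30.9,-10,-30.8],
    [1,20.2,30.9,-12,-30.8],
    [1,20.2,30.9,-12,-30.8],
    [1,20.2,30.9,-12,-30.8]
  ],
  "squeeze": 20
}}

```text
time_s: 1.6
ee_pos: [0.4372, -0.1887, 0.2856]
eef_rot: [3.141, -0.001, -0.096]
force: [0.2, 0.7, 0.0]
grip_width: 0.0005
grip_force: 0.0
```

Call:
{"fn": "servo_tool", "kwargs": {
  "motion": [
    [1,0,0,-1,0],
    [1,0,0,-2,0],
    [1,0,0,-2.5,0],
    [1,0,0,-3,0],
    [1,0,0,-3.5,0],
    [1,0,0,-4,0],
    [1,0,0,-4.4,0],
    [1,0,0,-4.7,0],
    [1,0,0,-4.7,0]
  ]
}}

```text
time_s: 2.72
ee_pos: [0.4374, -0.1883, 0.2397]
eef_rot: [3.141, -0.001, -0.096]
force: [-14.8, 5.1, 38.6]
grip_width: 0.0004
grip_force: 20.8
```

Call:
{"fn": "servo_tool", "kwargs": {
  "motion": [
    [1,0,0,3,0],
    [0,0,0,8,0],
    [0,0,0,11,10],
    [0,3,-2,11,20],
    [0,6,-4,11,30],
    [0,9,-6,11,40],
    [0,12,-8.2,11,50],
    [0,12.6,-10,11,60],
    [0,12.6,-10,11,70],
    [0,12.6,-10,11,80],
    [0,12.6,-10,11,90],
    [0,12.6,-10,11,90],
    [0,12.6,-10,11,90]
  ]
}}

```text
time_s: 4.35
ee_pos: [0.5632, -0.2882, 0.3473]
eef_rot: [-3.141, -0.0, 1.471]
force: [-0.2, 0.2, 0.5]
grip_width: 0.0942
grip_force: 0.0
```

Run:
```python
from station import ctrl
import cv2,numpy as np
o=ctrl.get_obs();print(o["ee_pos"],o["eef_rot"],o["grip_width"])
im=[]
c=ctrl.camera("side")["image"][130:240,240:370,::-1]; a=cv2.resize(c,(650,550),interpolation=cv2.INTER_CUBIC)
cv2.imwrite("pics/s1.png",a)
```

```text
[ 0.56318757 -0.28818171  0.3473159 ] [-3.14129587e+00 -1.81634581e-04  1.47108153e+00] 0.09421953809419181
```

View pics/s1.png

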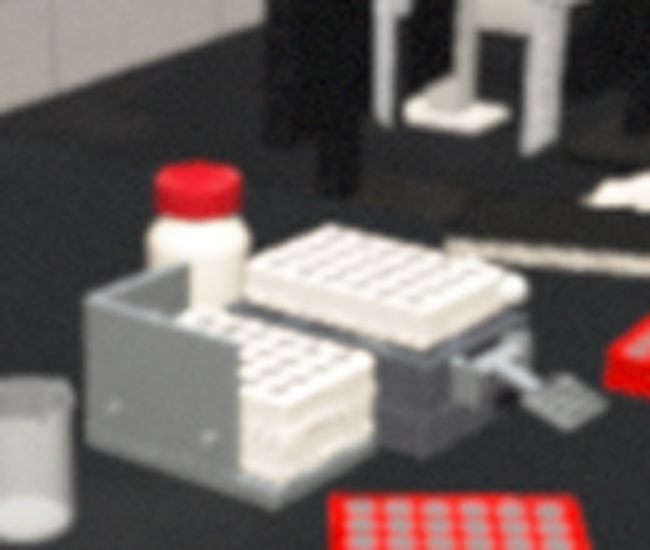

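The lever is fully down and the plate is lifted clear of the rim: its top runs from (335,228) to (430,345) and the rim shows beneath it. Next I lower the open fingers behind its -y side and push.

Call:
{"fn": "servo_tool", "kwargs": {
  "motion": [
    [0,0,0,-4,0],
    [0,0,0,-8.1,0],
    [0,0,0,-8.1,0],
    [0,0.2,2,-8.1,0],
    [0,0.3,3,-8.1,0],
    [0,0.4,4,-8.1,0],
    [0,0.5,5,-8.1,0],
    [0,0.6,6,-8.1,0],
    [0,0.65,7,-8.1,0],
    [0,0.75,8,-8.1,0],
    [0,0.85,9,-8.1,0],
    [0,0.95,10,-8.1,0],
    [0,1.0,10.5,-8.1,0],
    [0,1.05,11,-8.1,0],
    [0,1.1,11.5,-8.1,0],
    [0,1.15,12,-8.1,0],
    [0,1.15,12,-8.1,0]
  ]
}}

```text
time_s: 6.52
ee_pos: [0.5747, -0.1679, 0.2667]
eef_rot: [3.142, -0.0, 1.475]
force: [-0.2, -0.6, 0.6]
grip_width: 0.0939
grip_force: 0.0
```

Run:
```python
from station import ctrl
import cv2,numpy as np
s=ctrl.camera("side")["image"][130:230,240:370,::-1]; t=ctrl.camera("top")["image"][145:245,250:375,::-1]
cv2.imwrite("pics/s2.png",np.hstack([cv2.resize(s,(390,300),interpolation=cv2.INTER_CUBIC),cv2.resize(t,(375,300),interpolation=cv2.INTER_CUBIC)]))
```

```text
(no output)
```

View pics/s2.png

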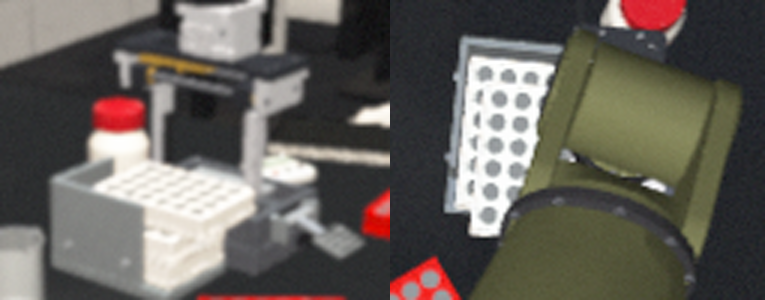

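The plate slides square onto the pile, still about 15 mm short of the end stop and about 23 mm short of the fence. I continue the push.

Call:
{"fn": "servo_tool", "kwargs": {
  "motion": [
    [0,0.05,0.5,0,0],
    [0,0.1,1.0,0,0],
    [0,0.12,1.2,0,0],
    [0,0.14,1.4,0,0],
    [0,0.14,1.45,0,0],
    [0,0.14,1.45,0,0]
  ]
}}

```text
time_s: 7.38
ee_pos: [0.5761, -0.1537, 0.2666]
eef_rot: [-3.142, -0.0, 1.475]
force: [-0.9, -0.4, -0.8]
grip_width: 0.0942
grip_force: 0.0
```

Call:
{"fn": "servo_tool", "kwargs": {
  "motion": [
    [0,0,0.1,0,0],
    [0,0.02,0.2,0,0],
    [0,0.02,0.25,0,0],
    [0,0.02,0.25,0,0]
  ]
}}

```text
time_s: 7.88
ee_pos: [0.5761, -0.1523, 0.2668]
eef_rot: [3.141, 0.002, 1.475]
force: [-2.8, -10.4, 0.1]
grip_width: 0.094
grip_force: 5.4
```

Call:
{"fn": "servo_tool", "kwargs": {
  "motion": [
    [0,-0.1,-1,0,0],
    [0.2,-0.15,-1.5,0,0],
    [0.47,-0.2,-1.5,5,0],
    [0.47,-0.2,-1.5,8,-10],
    [0.47,-3,0,8,-20],
    [0.47,-6,3,8,-30],
    [0.47,-8.5,5.7,8,-40],
    [0.47,-8.5,5.7,8,-50],
    [0.47,-8.5,5.7,8,-60],
    [0.47,-8.5,5.7,8,-70],
    [0.47,-8.5,5.7,8,-80],
    [0.47,-8.5,5.7,8,-90],
    [0.47,-8.5,5.7,8,-90],
    [0.47,-8.5,5.7,4,-90],
    [0.47,-8.5,5.7,0,-90],
    [0.47,-8.5,5.7,0,-90]
  ]
}}

```text
time_s: 9.88
ee_pos: [0.4908, -0.0941, 0.2648]
eef_rot: [-3.141, 0.005, -0.092]
force: [0.5, 0.3, 0.3]
grip_width: 0.05
grip_force: 0.0
```

Run:
```python
from station import ctrl
import cv2,numpy as np
s=ctrl.camera("side")["image"][130:230,240:370,::-1]; t=ctrl.camera("top")["image"][145:245,250:375,::-1]
cv2.imwrite("pics/s3.png",np.hstack([cv2.resize(s,(390,300),interpolation=cv2.INTER_CUBIC),cv2.resize(t,(375,300),interpolation=cv2.INTER_CUBIC)]))
```

```text
(no output)
```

View pics/s3.png

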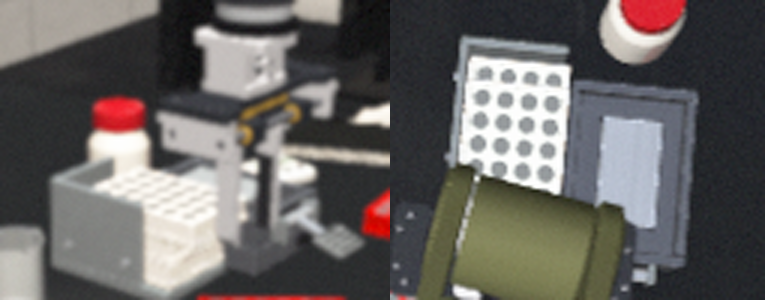

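The fingers stand clear on the -x side, and the plate lies square against the end stop. Now I push +x towards the fence.

Call:
{"fn": "servo_tool", "kwargs": {
  "motion": [
    [0.47,0.7,-0.07,0,0],
    [0.47,1.4,-0.14,0,0],
    [0.47,1.9,-0.18,0,0],
    [0.47,2.4,-0.23,0,0],
    [0.47,2.9,-0.28,0,0],
    [0.47,3.3,-0.31,0,0],
    [0.47,3.6,-0.34,0,0],
    [0.47,3.6,-0.34,0,0]
  ]
}}

```text
time_s: 10.98
ee_pos: [0.5274, -0.0976, 0.2666]
eef_rot: [-3.142, -0.0, -0.096]
force: [-0.3, 0.2, -0.2]
grip_width: 0.0501
grip_force: 0.0
```

Call:
{"fn": "servo_tool", "kwargs": {
  "motion": [
    [0.47,0.1,-0.01,0,0],
    [0.47,0.2,-0.02,0,0],
    [0.47,0.3,-0.03,0,0],
    [0.47,0.3,-0.03,0,0]
  ]
}}

```text
time_s: 11.48
ee_pos: [0.5303, -0.0979, 0.2667]
eef_rot: [3.142, -0.0, -0.096]
force: [0.2, -0.8, -0.2]
grip_width: 0.0498
grip_force: 0.0
```

Call:
{"fn": "servo_tool", "kwargs": {
  "motion": [
    [0.47,0.1,-0.01,0,0],
    [0.47,0.15,-0.01,0,0],
    [0.47,0.2,-0.02,0,0],
    [0.47,0.2,-0.02,0,0]
  ]
}}

```text
time_s: 11.98
ee_pos: [0.5323, -0.0981, 0.2667]
eef_rot: [-3.142, -0.0, -0.096]
force: [-0.4, -0.2, 0.9]
grip_width: 0.0499
grip_force: 0.4
```

Call:
{"fn": "servo_tool", "kwargs": {
  "motion": [
    [0.47,0.1,-0.01,0,0],
    [0.47,0.15,-0.01,0,0],
    [0.47,0.2,-0.02,0,0],
    [0.47,0.2,-0.02,0,0]
  ]
}}

```text
time_s: 12.48
ee_pos: [0.5338, -0.0983, 0.2666]
eef_rot: [-3.141, 0.003, -0.096]
force: [-11.7, 1.0, 8.1]
grip_width: 0.0494
grip_force: 5.6
```

Contact with the fence. I back off and look.

Call:
{"fn": "servo_tool", "kwargs": {
  "motion": [
    [0.47,-1,0.1,0,0],
    [0.47,-3,0.3,0,0],
    [0.47,-5,0.5,4,0],
    [0.47,-8,-4,10,0],
    [0.47,-12,-10,12,0],
    [0.47,-16,-16,13,0],
    [0.47,-20,-22,13,0],
    [0.47,-24,-28,13,0],
    [0.47,-27,-34,13,0],
    [0.47,-27,-34,13,0],
    [0.47,-27,-34,13,0]
  ]
}}

```text
time_s: 13.85
ee_pos: [0.2621, -0.4405, 0.3962]
eef_rot: [3.141, 0.0, -0.1]
force: [0.8, 1.2, -0.5]
grip_width: 0.0495
grip_force: 0.0
```

Run:
```python
from station import ctrl
import cv2,numpy as np
o=ctrl.get_obs();print(o["time_s"],o["ee_pos"])
s=ctrl.camera("side")["image"];t=ctrl.camera("top")["image"]
cv2.imwrite("pics/t4.png",t[:,:,::-1])
s=s[165:235,240:325,::-1]; t=t[150:230,260:330,::-1]
cv2.imwrite("pics/s4.png",np.hstack([cv2.resize(s,(400,329),interpolation=cv2.INTER_CUBIC)[:329],cv2.resize(t,None,fx=329/80,fy=329/80,interpolation=cv2.INTER_CUBIC)[:329]]))
```

```text
13.85 [ 0.26207311 -0.44050565  0.39618276]
```

View pics/s4.png

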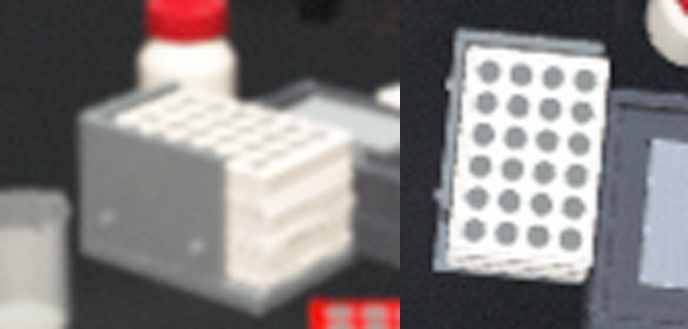

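Run:
```python
from h import *
k=329/80
W=(np.array([(89,71),(185,81),(171,239),(74,231)],float)+.5)/k-.5+[260,150]
r=least_squares(lambda q:(proj("top",rect([q[0],q[1],.084,q[2]],q[3],q[4]))-W).ravel(),[.5,-.15,0,.1,.06]);print(r.x,np.round(r.fun,1))
d=r.x[:2]-[.60303511,-.10565469];print("shift vs pile in block frame mm",1e3*np.array([d@[.9955,-.0949],d@[.0949,.9955]]))
```

```text
[ 0.60450072 -0.10473271 -0.09325873  0.0970795   0.05825742] [-0.   0.1 -0.  -0.1  0.   0.1  0.  -0.1]
shift vs pile in block frame mm [1.3715185  1.05692187]
```

The moved plate lies within about 1.5 mm of the pile's place, square (yaw matches), with the three plates flush and at the height that fits. I hand in.

```bash
python3 -c "
from station import ctrl
print(ctrl.hand_in())"
```

```text
the job is handed in; nothing more can be done
None
```

I pressed the lever fully down, slid the plate onto the pile against the end stop and side fence, and handed the job in at about 14 s; the last picture puts it about 1.5 mm from where the pile plate lay, with no verdict returned.

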